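# Load a vial into a chamber with a flush sliding hatch

### The job

Slide the flush metal hatch on top of the sample chamber fully open, stand the screw-cap vial upright in the round socket inside, let go of it, and slide the hatch fully shut over it again. The hatch has no handle and is thin: move it by pressing lightly on its plate with closed fingertips, with about 7 to 13 N and never 20 N on any part of the chamber. Leave the small beaker and the dropper bottle where they are.

Things in the scene. Friction and masses are not known exactly. Their poses are not given: they have to be found in the camera images.
- chamber: White bench box fixed to the worktop, 104 x 180 x 80 mm (its x, y, z); origin at the centre of its underside. A channel (x -40 to 40, y -80 to 80 mm) runs along its top between walls 12 mm thick (ends 10 mm), wall tops at z = 80. The half at y -80 to -4 is a cavity, covered by the shut hatch; the half at positive y is solid up to z = 64, and the open hatch lies over it.
- hatch (a joint): Travel of the hatch along the chamber's +y in m: 0 = fully shut, 0.076 = fully open (an end stop at each). Starts shut or up to 6 mm open. Dry friction about 4 N either way; it stays where it is left. The plate yields about 1 mm for each 8 N of downward press, at most 4 mm.
- hatch_mid (a point): Centre of the hatch's top face at its NOMINAL height (chamber z = 80 mm, level with the walls); moves with the hatch, axes as the chamber's. The hatch is a smooth aluminium plate 79 (x) x 84 (y) x 4 mm with no handle, lip or hole. It rides on a worn seal: the real top face lies 4 mm below to 0.5 mm above this point; this is not measured and must be felt.
- socket (a point): Centre of the mouth of the round socket (23.5 mm in diameter, vertical, 20 mm deep, flat floor) in the black insert on the cavity's bottom, at chamber (0, -45, 34) mm. With the hatch open the space above the insert is 80 (chamber x) x 76 (y) mm, 46 mm deep from the wall tops. A seated vial's centre is 6.5 mm above this point, its top 13 mm below the wall tops.
- vial_center (a point): Centre (26.5 mm above the bottom) of the small clear glass vial with a white screw cap that stands upright and loose on the worktop: 53 mm tall, body 19.6 mm in diameter, cap 17.6 mm in diameter and 10 mm high; 8 to 17 g; z axis up through the cap. Grasp the cap or upper body from above.
- small_beaker: Bystander: small open clear beaker, 42 mm in diameter, 46 mm tall, loose; origin at the centre of its underside.
- dropper_bottle: Bystander: small brown bottle with a black dropper cap, 36 mm in diameter, 103 mm tall, loose; origin at the centre of its underside.

How it is judged:
By the outcome, as a careful person would: the job done as asked, in the order asked, and still so for the second after the job is handed in, with the robot touching nothing.
It also fails if it takes over 72 s, if anything falls off the work surface, if the arm or the gripper's body presses on something with over 40 N, if the wrist force passes 120 N, or if a joint passes its speed limit or range.

### The arm

A 6-joint arm with a two-finger parallel gripper is mounted at the origin on a cart in front of the work surface, level with it; the furniture and walls round the work are solid. World frame = base frame: x ahead of the robot, y to its left, z up, the work surface at z = 0. Lengths are in m, angles in rad, forces in N, time in s.
With the tool pointing down it reaches from about 0.325 to 0.85 m from the base axis. Payload 4.4 kg.
Tool frame: the origin (TCP) lies at the very end of the fingers, on their centre line; the grasp point (between the pads) lies 19 mm behind it (manip.tcp_to_grasp is the distance from the TCP to the grasp point, in m); z points along the fingers, x is the direction in which the jaws open and shut, and the axes are right-handed (so a half turn about z gives the same grasp; the last joint's range is limited). The gripper opens to 94 mm and grips with 3 to 60 N. Pads are 16 mm wide; open, the fingers measure 119 mm over their backs; the gripper's body (75 mm by 177 mm) begins 78 mm behind the grasp point.
Start: joints at [1.107, 0.207, 1.542, -0, 1.393, -0.15], TCP at [0.177, 0.547, 0.205] pointing down, gripper open.
Joint ranges: [-2.73, 2.73], [-0.86, 2.22], [0.23, 2.46], [-1.11, 4.25], [0.08, 2.63], [-2.82, 2.82]. Speed limits (rad/s): [2.79, 2.79, 3.14, 3.14, 3.14, 3.14].

### API

Orientations are given as [roll, pitch, yaw] about the fixed x, y, z axes, in that order (R = Rz(yaw) Ry(pitch) Rx(roll)).
In Python, from cell import read_state, viewer, manip gives the robot as it stands. The module is installed in compiled form; this text tells all that it offers.
- The arm moves only by the tool carry_out, never from a script. Its argument "targets" is a list of rows, each a list of 7 numbers: the shift along the tool's x, y, z in cm, then the turn, a rotation vector about the tool's x, y, z in degrees, then the finger opening in cm, from 0 to 9.4. In form: [[x, y, z, wx, wy, wz, claw], ...]. A call has 1 to 12 rows; each row shifts and turns the commanded pose from where the row before left it, along the tool's axes as they then stand; what a row does not reach is not made up. A row lasts 1/8 s, in which the tool goes at most 62.5 mm and 10.7 degrees, less where a joint would pass 70% of its speed; a pose out of reach is approached as far as the arm can. A call with a gripper value outside its range is refused whole. The fingers move at their own pace and stop on an object; "newtons" is the grip in N (left out, the last holds). Time passes only in rows, so rows that do not move let the fingers close. It gives the time, the measured TCP pose, the force and the opening at its end, in the units of the state.
- read_state(): the state, without advancing time (a new reading comes with each control period).
- viewer.grab_frame(name): name is "scene" or "top" or "wrist"; returns a dict with "pixels" (480x640x3 uint8, red, green, blue), "fx", "fy", "cx", "cy" (pixels), "R" (3x3) and "t" (3): a world point X has camera coordinates R X + t. Camera axes: x right, y down, z forward; pixel columns grow to the right and rows downward; lengths in m; the calibration is good to about 2 mm. The wrist camera is an equidistant fisheye: a pixel r from the principal point sees the ray r / f radians off the axis. A picture is of the moment at which its call begins. There is no depth.
- manip.sign_off(): hands the job in, once; it reports no verdict.
The state is a dict: "time": time; "joints": joint angles; "joint_vel": joint speeds; "effort": joint torques, N m; "eef_pos": TCP position; "ee_rot": TCP orientation; "wrist_force": force on the tool from outside, world axes, zero at the start; "wrist_torque": the same for the moment, N m; "width": finger opening in m.
Only numpy, scipy, OpenCV 4.12 (cv2) and the standard library are available. Lean on these libraries where they do the work, as an engineer would, in place of code of your own. Each camera call takes 0.05 s, during which the arm holds its last target.

## Working session

There is one attempt and no reset: what is moved stays moved. The work goes in short steps, Python scripts to look and compute and a tool call to move; the robot and the scene stay as the last step left them, time stands still between calls to the robot, and variables do not carry over. Pictures are saved under pics/ and viewed, and the job is handed in when it is done.

Besides the shell and the picture viewer there is one more tool, called after "Request:" as name(argument=value, ...) on one line, values as JSON. carry_out: Moves the arm, as the interface text tells. Its arguments: {"type":"object","properties":{"targets":{"type":"array","items":{"type":"array","items":{"type":"number"}}},"newtons":{"type":"number"}},"required":["targets"]}

```bash
mkdir -p pics; python3 - <<'E'
from cell import read_state, viewer, manip
import cv2,pickle
s=read_state()
for k,v in s.items(): print(k,v)
for n in ["scene","top","wrist"]:
    f=viewer.grab_frame(n); cv2.imwrite(f"pics/{n}0.png",f["pixels"][:,:,::-1])
    pickle.dump(f,open(f"{n}0.pkl","wb"))
    print(n,f["fx"],f["fy"],f["cx"],f["cy"],f["R"],f["t"])
E
```

```text
time 0.0
joints [ 1.10650114e+00  2.07447781e-01  1.54292644e+00  6.43790822e-08
  1.39347518e+00 -1.50465531e-01]
joint_vel [ 0.00051082 -0.00057092 -0.00135715 -0.00086642  0.00266855 -0.00054681]
effort [ 6.95964209e-04 -3.70882165e+01 -2.81421983e+01  6.98293210e-02
  3.62894847e-02 -1.90421370e-04]
eef_pos [0.17713734 0.5462017  0.20428808]
ee_rot [-3.14125431e+00  2.23124210e-03  1.25696703e+00]
wrist_force [0.02370469 0.86803499 0.02405495]
wrist_torque [-0.03816037  0.03853908  0.0195676 ]
width 0.09400027965410727
scene 444.1759211106962 444.1759211106962 318.6124077979187 242.59695425718436 [[ 0.74770924 -0.6638862   0.01363877]
 [-0.40854842 -0.4761299  -0.77870951]
 [ 0.52346832  0.57667619 -0.62723638]] [-0.42831466  0.28828066  0.74571471]
top 558.7103922292229 558.7103922292229 318.5784556608655 242.0690568723107 [[-0.02884364 -0.99953273  0.01011746]
 [-0.98862332  0.02703111 -0.1479637 ]
 [ 0.14762107 -0.01427017 -0.98894104]] [0.01574315 0.61543086 1.05706759]
wrist 371.64829954431775 371.64829954431775 323.04793350139516 245.73792765107427 [[ 0.30856492  0.95119938 -0.0027239 ]
 [ 0.91083863 -0.29464429  0.28906354]
 [ 0.27415447 -0.0916759  -0.95730604]] [-0.57339794 -0.03113689  0.392542  ]
```

View pics/scene0.png

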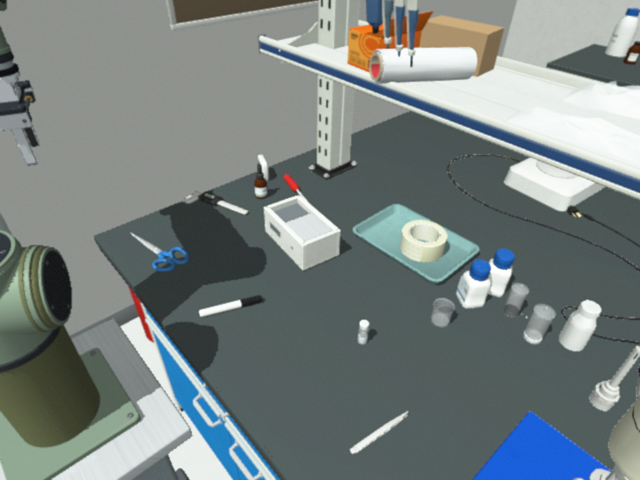

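View pics/top0.png

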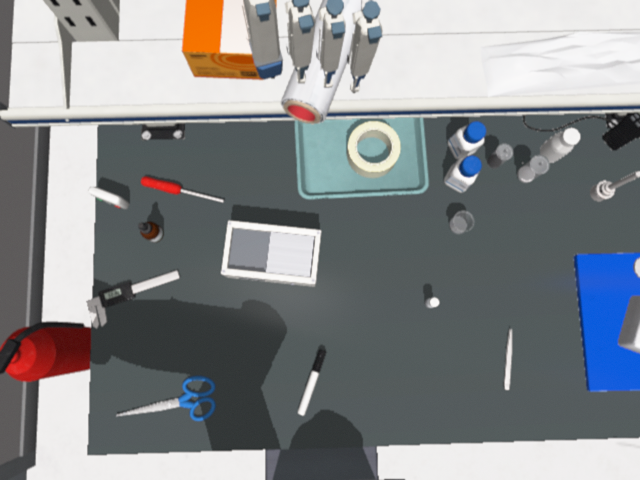

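View pics/wrist0.png

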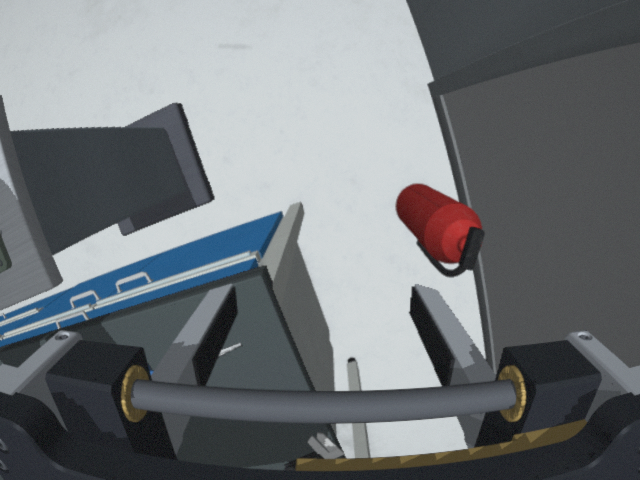

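```bash
python3 - <<'E'
import cv2
a=cv2.imread("pics/top0.png")[205:300,205:335]; b=cv2.imread("pics/scene0.png")[180:280,250:350]
c=cv2.imread("pics/top0.png")[270:320,400:465];
cv2.imwrite("pics/c1.png",cv2.resize(a,None,fx=6,fy=6,interpolation=cv2.INTER_CUBIC))
cv2.imwrite("pics/c2.png",cv2.resize(b,None,fx=6,fy=6,interpolation=cv2.INTER_CUBIC))
cv2.imwrite("pics/c3.png",cv2.resize(c,None,fx=10,fy=10,interpolation=cv2.INTER_CUBIC))
d=cv2.imread("pics/scene0.png")[310:355,340:390];
cv2.imwrite("pics/c4.png",cv2.resize(d,None,fx=12,fy=12,interpolation=cv2.INTER_CUBIC))
E
```

```text
(no output)
```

View pics/c1.png

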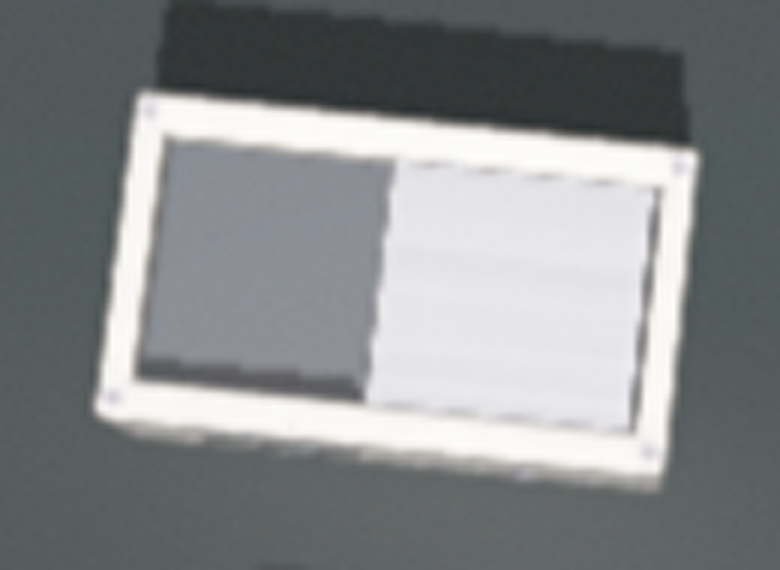

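View pics/c2.png

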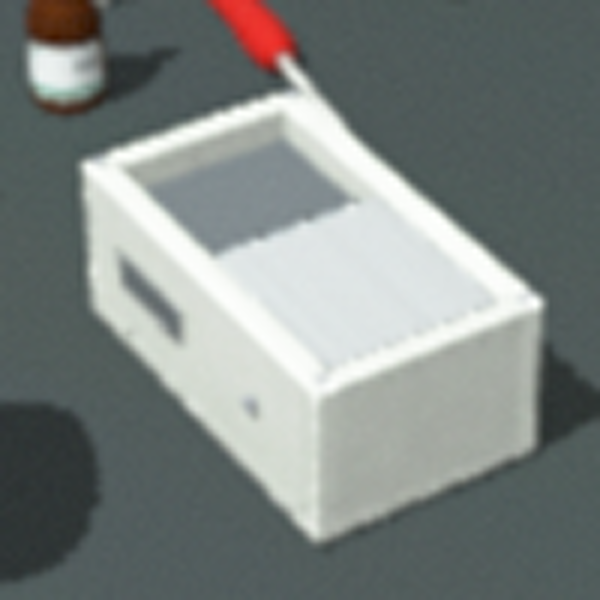

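View pics/c3.png

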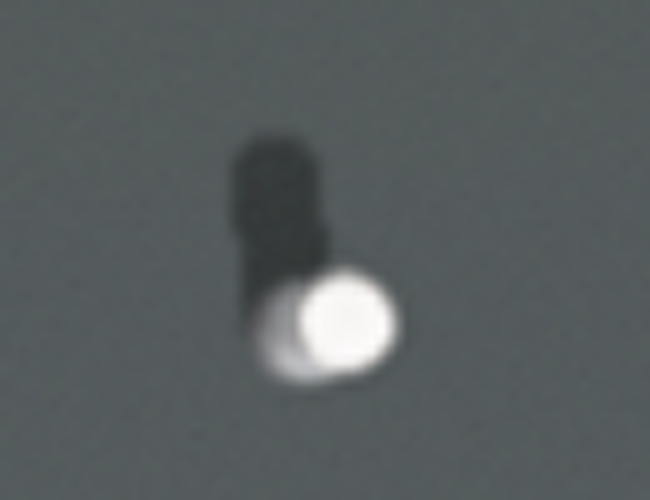

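View pics/c4.png

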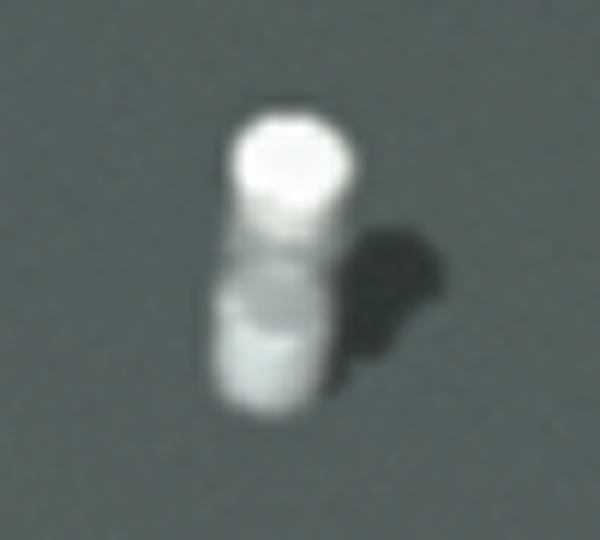

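```bash
cat > h.py <<'E'
import numpy as np, pickle
from scipy.optimize import least_squares
def proj(f,X):
    X=np.atleast_2d(X); c=X@np.array(f["R"]).T+np.array(f["t"])
    return np.c_[f["fx"]*c[:,0]/c[:,2]+f["cx"],f["fy"]*c[:,1]/c[:,2]+f["cy"]]
def projw(f,X):
    X=np.atleast_2d(X); c=X@np.array(f["R"]).T+np.array(f["t"])
    r=np.hypot(c[:,0],c[:,1]); th=np.arctan2(r,c[:,2]); k=f["fx"]*th/r
    return np.c_[k*c[:,0]+f["cx"],k*c[:,1]+f["cy"]]
def onplane(f,uv,z):
    R=np.array(f["R"]);t=np.array(f["t"]);C=-R.T@t
    d=R.T@np.array([(uv[0]-f["cx"])/f["fx"],(uv[1]-f["cy"])/f["fy"],1]);return C+d*(z-C[2])/d[2]
def crop(uv,s,o): return (np.array(uv)+.5)/s-.5+np.array(o)
def load(n): return pickle.load(open(n+".pkl","rb"))
def ch(p,P):
    P=np.atleast_2d(P);c,s=np.cos(p[2]),np.sin(p[2])
    return P@np.array([[c,-s,0],[s,c,0],[0,0,1]]).T+[p[0],p[1],0]
E
python3 - <<'E'
from h import *
T=load("top0");S=load("scene0")
topc=np.array([(137,92),(697,150),(665,470),(97,412)]); tin=np.array([(167,137),(660,186),(632,432),(137,380)])
P=np.array([[52,90,80],[52,-90,80],[-52,-90,80],[-52,90,80]])/1e3
Pi=np.array([[40,80,80],[40,-80,80],[-40,-80,80],[-40,80,80]])/1e3
sc=np.array([(290,93),(543,300),(318,388),(85,163),(537,447),(318,542),(93,305)])
Ps=np.vstack([P,[[.052,-.09,0],[-.052,-.09,0],[-.052,.09,0]]])
def rT(p): return proj(T,ch(p,P))-crop(topc,6,(205,205))
def rS(p): return proj(S,ch(p,Ps))-crop(sc,6,(250,180))
for nm,r in (("T",rT),("S",rS),("TS",lambda p:np.vstack([rT(p),rS(p)]))):
    q=least_squares(lambda p:r(p).ravel(),[.5,.1,0]);print(nm,q.x,np.round(q.fun.reshape(-1,2),1).tolist())
p=q.x
# hatch edge: left edge in top crop (390,160)-(368,402), right edge
for z in (.08,.078,.076):
  for uv in [(392,160),(369,402),(380,280)]:
    X=onplane(T,crop(uv,6,(205,205)),z)
    c,s=np.cos(p[2]),np.sin(p[2]); d=X-[p[0],p[1],0]; print(z,np.round([c*d[0]+s*d[1],-s*d[0]+c*d[1]],4))
# vial cap top
a=onplane(T,crop((348,322),10,(400,270)),.053); b=onplane(S,crop((292,163),12,(340,310)),.053)
print("vial",a,b)
for n,F,uv,z in (("beakT",T,(461,220),.023),("botT",T,(150,231),.05)): print(n,onplane(F,uv,z))
E
```

```text
T [ 0.59536812  0.08991181 -0.12991642] [[0.1, -0.2], [0.1, -0.3], [-0.1, 0.2], [-0.1, 0.2]]
S [ 0.59560591  0.09276439 -0.12632061] [[0.7, -1.8], [0.3, -1.0], [-0.1, -0.0], [-0.8, -0.9], [-0.2, 0.9], [0.2, 1.1], [-0.1, 1.2]]
TS [ 0.59517623  0.09097868 -0.12909262] [[-0.5, -0.0], [-0.5, -0.3], [-0.7, 0.3], [-0.6, 0.4], [1.1, -1.4], [0.6, -0.5], [0.1, 0.4], [-0.4, -0.6], [0.1, 1.4], [0.4, 1.6], [0.2, 1.5]]
0.08 [0.0384 0.0055]
0.08 [-0.0393  0.004 ]
0.08 [-0.0003  0.005 ]
0.078 [0.0388 0.0057]
0.078 [-0.0391  0.0042]
0.078 [-0.0001  0.0052]
0.076 [0.0391 0.0059]
0.076 [-0.039   0.0044]
0.076 [0.0001 0.0053]
vial [ 0.49177666 -0.22188431  0.053     ] [ 0.48969709 -0.22163545  0.053     ]
beakT [ 0.6564369 -0.2925211  0.023    ]
botT [0.646039   0.32915407 0.05      ]
```

Request:
carry_out(targets=[[-2.84,4.54,0,0,0,0,9.4],[-2.84,4.54,0,0,0,0,9.4],[-2.84,4.54,0,0,0,0,9.4],[-2.84,4.54,0,0,0,0,9.4],[-2.84,4.54,0,0,0,0,9.4],[-2.84,4.54,0,0,0,0,9.4],[-2.84,4.54,0,0,0,0,9.4],[-2.84,4.54,0,0,0,0,9.4],[-2.84,4.54,0,0,0,0,0],[-2.84,4.54,0,0,0,0,0],[-2.84,4.54,0,0,0,0,0],[-2.84,4.54,0,0,0,-10.6,0]], newtons=10)

```text
time: 1.65
eef_pos: [0.5912, 0.0531, 0.2051]
ee_rot: [-3.141, -0.0, 1.447]
wrist_force: [0.4, 0.9, 0.5]
width: 0.0575
```

```bash
python3 - <<'E'
from cell import read_state, viewer
from h import *
import cv2
f=viewer.grab_frame("wrist"); cv2.imwrite("pics/wrist1.png",f["pixels"][:,:,::-1]); pickle.dump(f,open("wrist1.pkl","wb"))
s=read_state(); print(s["time"],s["eef_pos"],s["ee_rot"],s["wrist_force"],s["width"])
R=np.array(f["R"]);print("cam",-R.T@np.array(f["t"]), "axis",R[2])
p=[.5954,.0905,-.1295]
Pi=np.array([[52,90,80],[52,-90,80],[-52,-90,80],[-52,90,80],[0,-45,80]])/1e3
print(projw(f,ch(p,Pi)))
T=load("top0");S=load("scene0")
for z in (.2,.3,.4,.5):
    print(z,onplane(T,(100,124),z),proj(S,onplane(T,(318,120),z)))
E
```

```text
1.7 [0.59523616 0.04719679 0.20497557] [3.1374766  0.00422336 1.44890832] [ 2.56944029 -2.84599967  1.1949882 ] 0.053269836292596566
cam [0.50816573 0.06308831 0.38389898] axis [ 0.28636577 -0.03626089 -0.95743396]
[[459.76273812 290.87284809]
 [265.09940945 291.55077124]
 [260.55539059 174.96052329]
 [471.84520328 179.30496727]
 [314.99238387 235.91476347]]
0.2 [0.81096642 0.37545685 0.2       ] [[396.33067205 159.09110024]]
0.3 [0.77271626 0.33687091 0.3       ] [[389.78837146 122.70207774]]
0.4 [0.7344661  0.29828497 0.4       ] [[382.03205044  79.5605351 ]]
0.5 [0.69621594 0.25969904 0.5       ] [[372.68923045  27.5947041 ]]
```

View pics/wrist1.png

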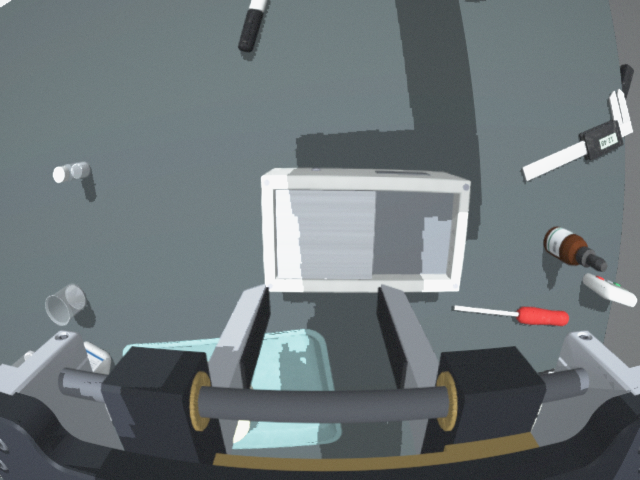

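Request:
carry_out(targets=[[0,0,1.5,0,0,0,0],[0,0,2.5,0,0,0,0],[0,0,2.5,0,0,0,0],[0,0,1.5,0,0,0,0],[0,0,0,0,0,0,0],[0,0,0,0,0,0,0],[0,0,0,0,0,0,0]])

```text
time: 2.58
eef_pos: [0.5914, 0.0547, 0.1268]
ee_rot: [3.139, -0.0, 1.442]
wrist_force: [0.5, -0.5, -0.1]
width: 0.0009
```

```bash
python3 - <<'E'
from cell import read_state, viewer
from h import *
import cv2
f=viewer.grab_frame("wrist"); cv2.imwrite("pics/wrist2.png",f["pixels"][:,:,::-1]); pickle.dump(f,open("wrist2.pkl","wb"))
s=read_state(); print(s["time"],s["eef_pos"],s["ee_rot"],s["wrist_force"],s["width"])
p=[.5954,.0905,-.1295]
Pi=np.array([[52,90,80],[52,-90,80],[-52,-90,80],[-52,90,80],[0,-45,80]])/1e3
print(projw(f,ch(p,Pi)))
E
```

```text
2.625 [0.59136238 0.05464986 0.1267022 ] [ 3.13930879e+00 -2.08218543e-04  1.44194294e+00] [-1.09498401  0.1382707   0.32188073] 0.00043522728257788795
[[491.27640125 330.8642194 ]
 [247.70134599 335.61064798]
 [237.02192437 188.31568688]
 [512.46456991 192.65544623]
 [309.95952821 267.58997083]]
```

View pics/wrist2.png

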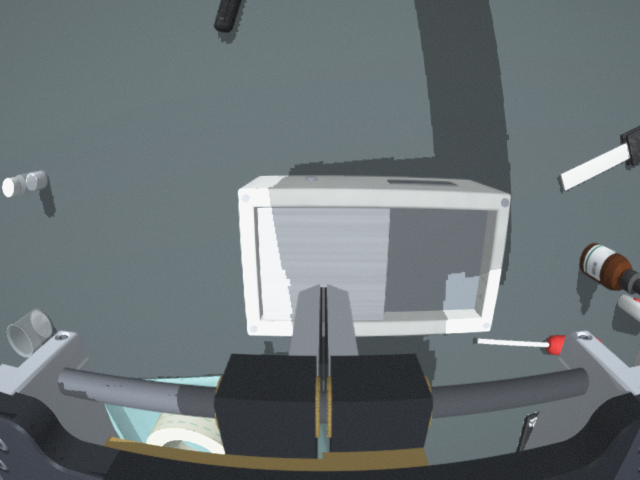

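Request:
carry_out(targets=[[0,0,1.5,0,0,0,0],[0,0,1.5,0,0,0,0],[0,0,0.7,0,0,0,0],[0,0,0.3,0,0,0,0],[0,0,0.1,0,0,0,0],[0,0,0,0,0,0,0],[0,0,0,0,0,0,0]])

```text
time: 3.5
eef_pos: [0.5909, 0.0546, 0.085]
ee_rot: [3.141, -0.0, 1.442]
wrist_force: [-0.2, -0.7, 0.1]
width: 0.0004
```

Request:
carry_out(targets=[[0,0,0.1,0,0,0,0],[0,0,0.1,0,0,0,0],[0,0,0.1,0,0,0,0],[0,0,0.1,0,0,0,0],[0,0,0,0,0,0,0]])

```text
time: 4.12
eef_pos: [0.5904, 0.0546, 0.0803]
ee_rot: [-3.141, 0.0, 1.442]
wrist_force: [0.4, 0.4, -0.4]
width: 0.0005
```

Request:
carry_out(targets=[[0,0,0.05,0,0,0,0],[0,0,0.05,0,0,0,0],[0,0,0,0,0,0,0]])

```text
time: 4.5
eef_pos: [0.5904, 0.0546, 0.0794]
ee_rot: [-3.141, 0.0, 1.442]
wrist_force: [-0.0, -0.8, 0.0]
width: 0.0007
```

Request:
carry_out(targets=[[0,0,0.05,0,0,0,0],[0,0,0.05,0,0,0,0],[0,0,0,0,0,0,0]])

```text
time: 4.88
eef_pos: [0.5906, 0.0546, 0.0785]
ee_rot: [3.141, 0.0, 1.442]
wrist_force: [-0.6, -0.5, 0.9]
width: 0.0005
```

Request:
carry_out(targets=[[0,0,0.05,0,0,0,0],[0,0,0.05,0,0,0,0],[0,0,0,0,0,0,0]])

```text
time: 5.25
eef_pos: [0.5906, 0.0546, 0.0777]
ee_rot: [3.141, 0.0, 1.442]
wrist_force: [-0.8, 0.7, 3.0]
width: 0.0006
```

Request:
carry_out(targets=[[0,0,0.05,0,0,0,0],[0,0,0.05,0,0,0,0],[0,0,0,0,0,0,0],[0,0,0,0,0,0,0]])

```text
time: 5.75
eef_pos: [0.5906, 0.0546, 0.0768]
ee_rot: [3.141, -0.0, 1.442]
wrist_force: [-1.9, -0.3, 5.3]
width: 0.0007
```

Request:
carry_out(targets=[[0,0,0.05,0,0,0,0],[0,0,0.03,0,0,0,0],[0,0,0,0,0,0,0],[0,0,0,0,0,0,0]])

```text
time: 6.25
eef_pos: [0.5907, 0.0546, 0.0763]
ee_rot: [3.141, 0.0, 1.442]
wrist_force: [-2.7, 0.0, 5.8]
width: 0.0004
```

Request:
carry_out(targets=[[0,0,0.05,0,0,0,0],[0,0,0,0,0,0,0]])

```text
time: 6.5
eef_pos: [0.5907, 0.0546, 0.076]
ee_rot: [3.141, 0.0, 1.442]
wrist_force: [-3.6, 0.4, 7.3]
width: 0.0004
```

```bash
python3 - <<'E'
from cell import read_state, viewer
s=read_state(); print(s["time"],s["eef_pos"],s["wrist_force"])
viewer.grab_frame("top");s=read_state(); print(s["time"],s["eef_pos"],s["wrist_force"])
E
```

```text
6.5 [0.59070899 0.05461478 0.07599296] [-3.60207775  0.40175104  7.29164617]
6.55 [0.59071027 0.05460282 0.07600932] [-2.56661114 -0.02206123  7.52847986]
```

Request:
carry_out(targets=[[0,0,0.05,0,0,0,0],[0,0,0.02,0,0,0,0],[0.2,0,0,0,0,0,0],[0.4,0,0,0,0,0,0],[0.4,0,0,0,0,0,0]])

```text
time: 7.18
eef_pos: [0.5919, 0.063, 0.0755]
ee_rot: [3.141, 0.003, 1.442]
wrist_force: [-4.1, -4.3, 8.9]
width: 0.0001
```

```bash
python3 - <<'E'
from cell import read_state, viewer
from h import *
import cv2
f=viewer.grab_frame("wrist"); cv2.imwrite("pics/wrist3.png",f["pixels"][:,:,::-1])
s=read_state(); print(s["time"],s["eef_pos"],s["wrist_force"])
E
```

```text
7.225 [0.59192496 0.06353247 0.0755431 ] [-3.29462676 -2.90344567  7.48393515]
```

View pics/wrist3.png

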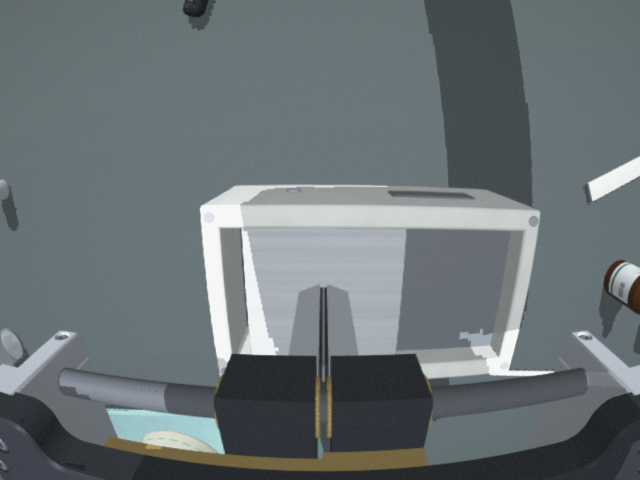

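Request:
carry_out(targets=[[0.4,-0.04,0.02,0,0,0,0],[0.4,-0.04,0.02,0,0,0,0],[0.4,-0.04,0,0,0,0,0],[0.4,0,0,0,0,0,0],[0.4,0,0,0,0,0,0]])

```text
time: 7.85
eef_pos: [0.5944, 0.0829, 0.0755]
ee_rot: [3.139, 0.003, 1.442]
wrist_force: [-2.0, -3.2, 8.2]
width: 0.0006
```

```bash
python3 - <<'E'
from cell import read_state, viewer
from h import *
import cv2
f=viewer.grab_frame("wrist"); cv2.imwrite("pics/wrist4.png",f["pixels"][:,:,::-1])
pickle.dump(f,open("wrist4.pkl","wb"))
s=read_state(); print(s["time"],s["eef_pos"],s["wrist_force"])
p=[.5954,.0905,-.1295]
y=np.arange(0,85,5)/1e3
for yy,a in zip(y,projw(f,ch(p,np.c_[0*y-.02,y,0*y+.077]))): print(yy,a)
E
```

```text
7.9 [0.59447294 0.08344864 0.07554231] [-1.86436763 -2.89853784  8.75540414]
0.0 [339.15585368 265.04289167]
0.005 [348.99611963 265.04407283]
0.01 [358.80166389 265.03627191]
0.015 [368.55911645 265.01959744]
0.02 [378.25550247 264.99420047]
0.025 [387.87834044 264.96027219]
0.03 [397.41573066 264.9180411 ]
0.035 [406.85643257 264.86776966]
0.04 [416.18992995 264.80975073]
0.045 [425.40648336 264.7443036 ]
0.05 [434.49716964 264.67177002]
0.055 [443.4539085  264.59251011]
0.06 [452.26947683 264.50689825]
0.065 [460.93751131 264.41531916]
0.07 [469.45250043 264.31816408]
0.075 [477.80976695 264.21582726]
0.08 [486.00544212 264.10870258]
```

View pics/wrist4.png

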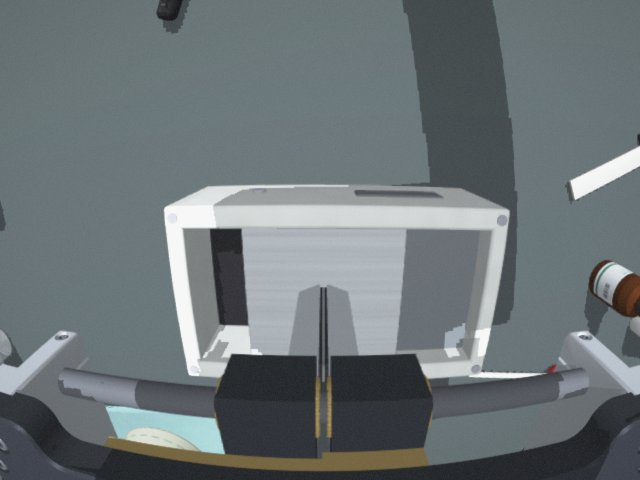

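Request:
carry_out(targets=[[0.45,-0.03,0,0,0,0,0],[0.45,-0.03,0,0,0,0,0],[0.45,0,0,0,0,0,0],[0.45,0,0,0,0,0,0],[0.45,0,0,0,0,0,0],[0.45,0,0,0,0,0,0],[0.45,0,0,0,0,0,0],[0.45,0,0,0,0,0,0],[0.3,0,0,0,0,0,0]])

```text
time: 9.02
eef_pos: [0.5995, 0.1218, 0.0757]
ee_rot: [3.137, 0.002, 1.442]
wrist_force: [-0.4, -3.8, 7.2]
width: 0.0005
```

Request:
carry_out(targets=[[0.2,0,0.02,0,0,0,0],[0.2,0,0.02,0,0,0,0],[0.2,0,0,0,0,0,0],[0.2,0,0,0,0,0,0],[0.1,0,0,0,0,0,0],[0,0,0,0,0,0,0]])

```text
time: 9.78
eef_pos: [0.6005, 0.1297, 0.0754]
ee_rot: [3.138, 0.004, 1.442]
wrist_force: [-0.9, -5.8, 7.7]
width: 0.0006
```

```bash
python3 - <<'E'
from cell import read_state, viewer
from h import *
import cv2
f=viewer.grab_frame("wrist"); cv2.imwrite("pics/wrist5.png",f["pixels"][:,:,::-1])
pickle.dump(f,open("wrist5.pkl","wb"))
s=read_state(); print(s["time"],s["eef_pos"],s["wrist_force"])
p=[.5954,.0905,-.1295]
y=np.array([-9,-6,-4,-2,0,70,75,80])/1e3
for yy,a in zip(y,projw(f,ch(p,np.c_[0*y-.02,y,0*y+.077]))): print(yy,a)
E
```

```text
9.825 [0.60055252 0.12973861 0.07537941] [-0.30781979 -5.62695351  8.23162513]
-0.009 [230.17976578 264.45700518]
-0.006 [235.75494308 264.51849535]
-0.004 [239.49464618 264.55807785]
-0.002 [243.25195408 264.59650427]
0.0 [247.02621837 264.63375184]
0.07 [383.69536665 265.08075588]
0.075 [393.28517727 265.04634751]
0.08 [402.78335612 265.00367944]
```

View pics/wrist5.png

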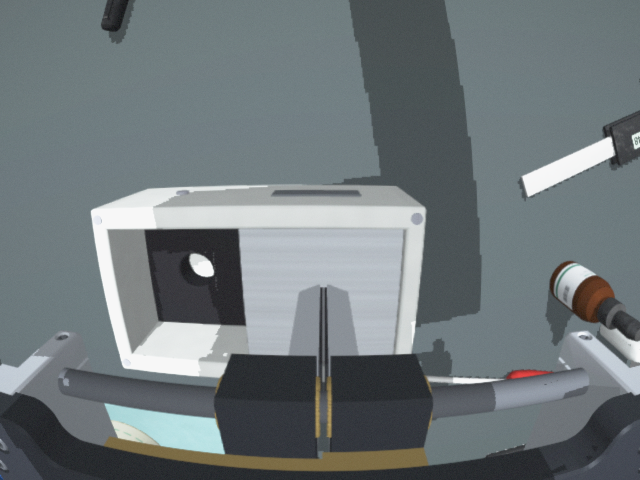

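Request:
carry_out(targets=[[0.15,0,0,0,0,0,0],[0.1,0,0,0,0,0,0],[0,0,0,0,0,0,0]])

```text
time: 10.2
eef_pos: [0.6008, 0.1321, 0.0754]
ee_rot: [3.138, 0.004, 1.442]
wrist_force: [-1.7, -6.0, 8.4]
width: 0.0001
```

Request:
carry_out(targets=[[0,0,-0.2,0,0,0,0],[0,0,-1,0,0,0,0],[0,0,-2,0,0,0,0],[0,0,-2.5,0,0,0,0],[-2,0,-2,0,0,0,0],[-3,0,0,0,0,0,0],[-2,0,0,0,0,0,0],[-0.8,0,0,0,0,0,0],[0,0,0,0,0,0,0],[0,0,0,0,0,0,0]])

```text
time: 11.45
eef_pos: [0.5889, 0.0579, 0.1504]
ee_rot: [-3.141, -0.0, 1.442]
wrist_force: [1.3, -0.2, -0.8]
width: 0.0006
```

```bash
python3 - <<'E'
from cell import read_state, viewer
from h import *
import cv2
f=viewer.grab_frame("wrist"); cv2.imwrite("pics/wrist6.png",f["pixels"][:,:,::-1])
pickle.dump(f,open("wrist6.pkl","wb"))
t=viewer.grab_frame("top"); pickle.dump(t,open("top1.pkl","wb"))
s=read_state(); print(s["time"],s["eef_pos"],s["ee_rot"],s["wrist_force"],s["joints"])
p=[.5954,.0905,-.1295]
Pi=np.array([[52,90,80],[52,-90,80],[-52,-90,80],[-52,90,80],[0,-45,34],[-20,80,77],[-20,-4,77]])/1e3
print(projw(f,ch(p,Pi)))
cv2.imwrite("pics/c5.png",cv2.resize(t["pixels"][205:300,205:335,::-1],None,fx=6,fy=6,interpolation=cv2.INTER_CUBIC))
E
```

```text
11.55 [0.58900612 0.05801031 0.15045783] [-3.14128950e+00 -1.78157306e-04  1.44296906e+00] [ 0.19864707  0.15920068 -0.04929375] [-4.81093527e-02  2.90677050e-01  1.55531896e+00  2.09603865e-04
  1.29588466e+00 -1.49113537e+00]
[[476.42989579 320.40108623]
 [249.96411511 323.58650894]
 [241.04506844 187.92958397]
 [493.77278573 191.47164848]
 [309.49560696 242.07459029]
 [476.06494374 232.82702893]
 [365.34824872 231.94530496]]
```

View pics/wrist6.png

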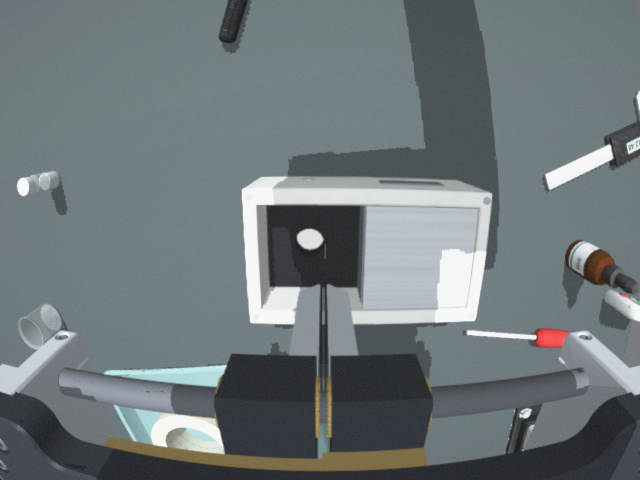

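View pics/c5.png

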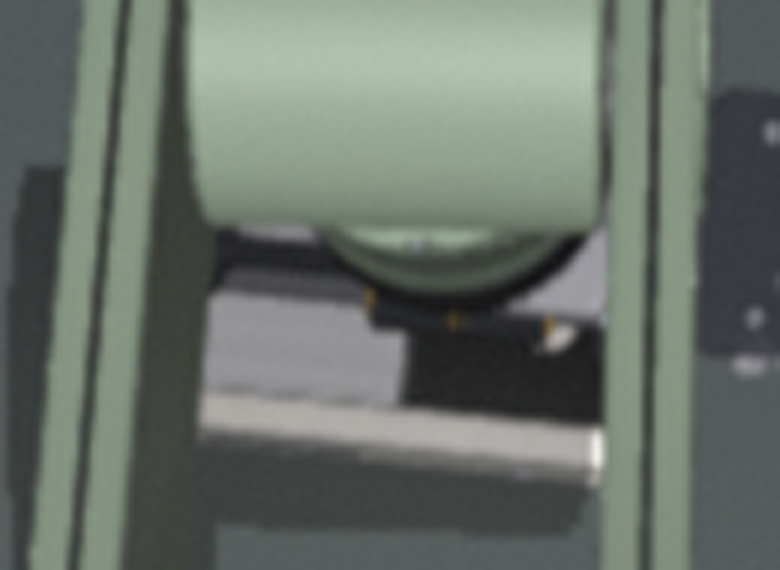

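```bash
python3 - <<'E'
from h import *
import cv2
f=load("wrist6"); im=f["pixels"][:,:,::-1]
p=[.5954,.0905,-.1295]
o=(235,175);s=8
c=cv2.resize(im[175:250,235:335],None,fx=s,fy=s,interpolation=cv2.INTER_CUBIC)
th=np.linspace(0,2*np.pi,60)
for z,r,col in ((34,11.75,(0,255,0)),(14,11.75,(0,0,255))):
    q=projw(f,ch(p,np.c_[r*np.cos(th),-45+r*np.sin(th),0*th+z]/1e3))
    cv2.polylines(c,[np.int32(((q-o)+.5)*s-.5)],True,col,1)
q=projw(f,ch(p,np.array([[-52,-90,80],[-40,-80,80],[-40,-80,34],[40,-80,34]])/1e3))
for a in ((q-o)+.5)*s-.5: cv2.circle(c,tuple(np.int32(a)),4,(255,0,0),1)
cv2.imwrite("pics/c6.png",c)
E
```

```text
(no output)
```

View pics/c6.png

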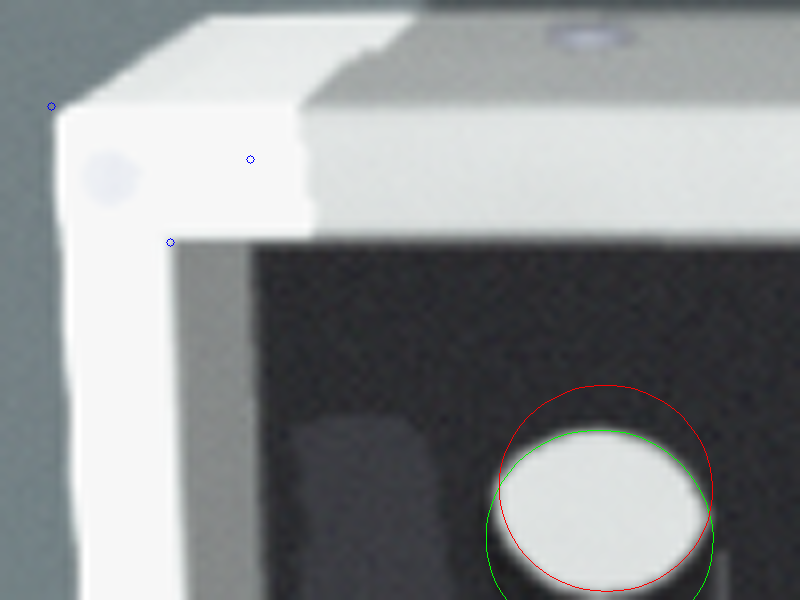

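```bash
python3 - <<'E'
from h import *
import cv2
from scipy.spatial.transform import Rotation as Ro
f=load("wrist6"); im=f["pixels"][:,:,::-1]
pos=np.array([.58897,.05797,.15045]);R=Ro.from_euler("xyz",[-3.1413,-.0002,1.443]).as_matrix()
o=(270,270);s=8
c=cv2.resize(im[270:340,270:370],None,fx=s,fy=s,interpolation=cv2.INTER_CUBIC)
L=np.array([[0,0,0],[0,-8,0],[0,8,0],[12.5,-8,0],[-12.5,-8,0],[0,-8,-19]])/1e3
q=projw(f,pos+L@R.T); print(q)
for a in ((q-o)+.5)*s-.5: cv2.circle(c,tuple(np.int32(a)),4,(0,0,255),1)
cv2.imwrite("pics/c7.png",c)
E
```

```text
[[324.262341   299.62434652]
 [324.27376161 285.75058068]
 [324.25019172 313.02944962]
 [348.21615927 285.68600829]
 [300.32369936 285.70463738]
 [324.36890453 301.34006536]]
```

View pics/c7.png

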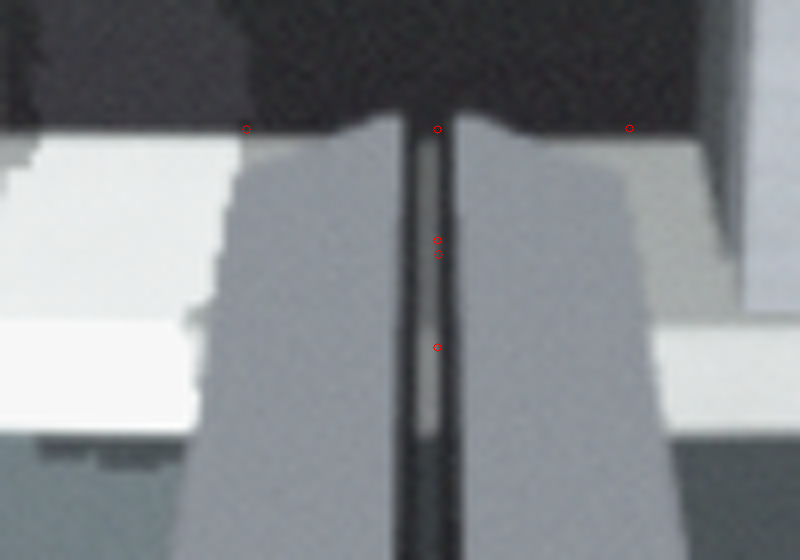

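```bash
python3 - <<'E'
import numpy as np
for k in range(9):
    y=1.443-.1747*k; dx,dy=-1.09,-3.11
    print(np.round([dx*np.cos(y)+dy*np.sin(y),dx*np.sin(y)-dy*np.cos(y)],2))
E
```

```text
[-3.22 -0.68]
[-3.29 -0.11]
[-3.26  0.46]
[-3.13  1.02]
[-2.91  1.55]
[-2.59  2.03]
[-2.2   2.45]
[-1.74  2.8 ]
[-1.23  3.06]
```

Request:
carry_out(targets=[[-3.22,-0.68,0,0,0,10,0],[-3.29,-0.11,0,0,0,10,0],[-3.26,0.46,0,0,0,10,4.5],[-3.13,1.02,0,0,0,10,4.5],[-2.91,1.55,0,0,0,10,4.5],[-2.59,2.03,0,0,0,10,4.5],[-2.2,2.45,0.5,0,0,10,4.5],[-1.74,2.8,1,0,0,10,4.5],[-1.23,3.06,1.5,0,0,10.1,4.5],[0,0,1,0,0,0,4.5],[0,0,0,0,0,0,4.5],[0,0,0,0,0,0,4.5]])

```text
time: 13.05
eef_pos: [0.4917, -0.2214, 0.111]
ee_rot: [-3.141, -0.001, -0.128]
wrist_force: [0.3, 1.1, 0.3]
width: 0.0446
```

```bash
python3 - <<'E'
from cell import read_state, viewer
from h import *
import cv2
f=viewer.grab_frame("wrist"); cv2.imwrite("pics/wrist7.png",f["pixels"][:,:,::-1])
pickle.dump(f,open("wrist7.pkl","wb"))
s=read_state(); print(s["time"],s["eef_pos"],s["ee_rot"],s["wrist_force"],s["joints"],s["width"])
print(projw(f,np.array([[.4912,-.2218,0],[.4912,-.2218,.053],[.4912,-.2218,.043]])))
E
```

```text
13.1 [ 0.49188048 -0.2216242   0.11123117] [ 3.14136789e+00 -9.88206440e-04 -1.28194967e-01] [ 0.27669987 -0.05725091  0.41299348] [-5.83937796e-01  2.28831435e-01  1.72213719e+00  2.51139728e-04
  1.18963777e+00 -4.55836026e-01] 0.04523553089225576
[[321.15140857 242.1869053 ]
 [320.86061041 264.14713892]
 [320.9236798  259.35516238]]
```

View pics/wrist7.png

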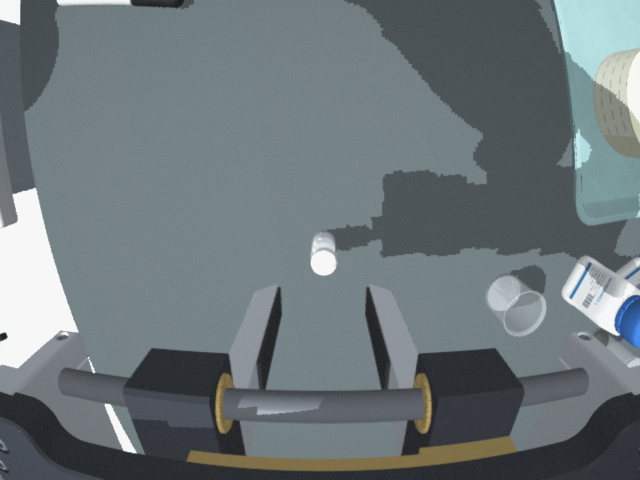

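```bash
python3 - <<'E'
from h import *
import cv2
f=load("wrist7"); im=f["pixels"][:,:,::-1]
o=(295,220);s=10
c=cv2.resize(im[220:280,295:355],None,fx=s,fy=s,interpolation=cv2.INTER_CUBIC)
th=np.linspace(0,2*np.pi,60)
x=[.4925,-.2210]
for z,r,col in ((0,9.8,(0,255,0)),(53,8.8,(0,0,255))):
    q=projw(f,np.c_[x[0]+r/1e3*np.cos(th),x[1]+r/1e3*np.sin(th),0*th+z/1e3])
    cv2.polylines(c,[np.int32(((q-o)+.5)*s-.5)],True,col,1)
cv2.imwrite("pics/c8.png",c)
r=least_squares(lambda v:(projw(f,[v[0],v[1],.053])-[323,262]).ravel(),x);print(r.x)
E
```

```text
[ 0.49283133 -0.22045825]
```

View pics/c8.png

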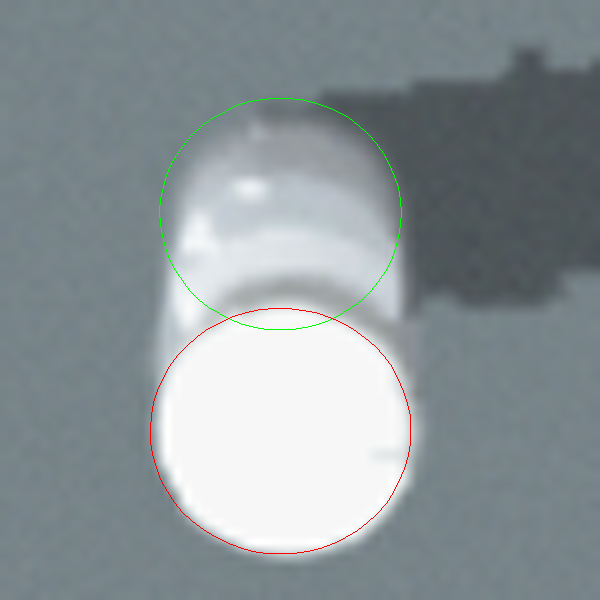

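Request:
carry_out(targets=[[0.08,-0.07,1.5,0,0,0,4.5],[0,0,2,0,0,0,4.5],[0,0,2,0,0,0,4.5],[0,0,1.5,0,0,0,4.5],[0,0,0.8,0,0,0,4.5],[0,0,0.4,0,0,0,4.5],[0,0,0.1,0,0,0,4.5],[0,0,0,0,0,0,4.5]])

```text
time: 14.1
eef_pos: [0.4924, -0.2222, 0.0282]
ee_rot: [3.141, -0.001, -0.131]
wrist_force: [0.1, 0.5, -0.3]
width: 0.0451
```

```bash
python3 - <<'E'
from cell import read_state, viewer
from h import *
import cv2
f=viewer.grab_frame("wrist"); cv2.imwrite("pics/wrist8.png",f["pixels"][:,:,::-1])
pickle.dump(f,open("wrist8.pkl","wb"))
s=read_state(); print(s["time"],s["eef_pos"],s["ee_rot"],s["wrist_force"],s["width"])
E
```

```text
14.15 [ 0.49238183 -0.22218075  0.02820585] [ 3.14105730e+00 -1.01750523e-03 -1.30551734e-01] [ 0.19847301  0.27359904 -0.07579829] 0.045242760715803805
```

View pics/wrist8.png

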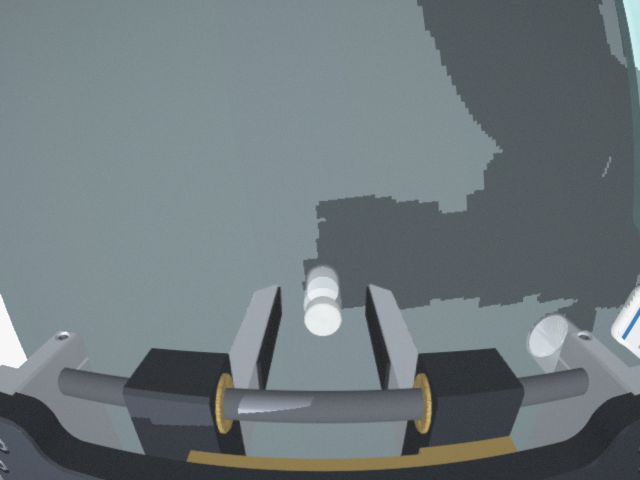

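```bash
python3 - <<'E'
from h import *
f=load("wrist8")
print(projw(f,np.array([[.4924,-.2222,.053],[.4924,-.2222,0.001]])))
r=least_squares(lambda v:(projw(f,[v[0],v[1],.053])-[323,318.5]).ravel(),[.49,-.22]);print(r.x)
E
```

```text
[[321.21032027 322.63004495]
 [321.46285641 280.82470037]]
[ 0.49351948 -0.22011825]
```

Request:
carry_out(targets=[[0.08,-0.15,0,0,0,0,4.5],[0,0,0,0,0,0,3.0],[0,0,0,0,0,0,2.2],[0,0,0,0,0,0,1.5],[0,0,0,0,0,0,1.5],[0,0,0,0,0,0,1.5],[0,0,0,0,0,0,1.5]], newtons=8)

```text
time: 15.02
eef_pos: [0.4929, -0.2205, 0.0276]
ee_rot: [-3.142, 0.0, -0.131]
wrist_force: [0.5, 0.8, -0.1]
width: 0.0191
```

```bash
python3 - <<'E'
from cell import read_state, viewer
from h import *
import cv2
f=viewer.grab_frame("wrist"); cv2.imwrite("pics/wrist9.png",f["pixels"][:,:,::-1])
pickle.dump(f,open("wrist9.pkl","wb"))
s=read_state(); print(s["time"],s["eef_pos"],s["ee_rot"],s["wrist_force"],s["width"])
x=s["eef_pos"];print(projw(f,np.array([[x[0],x[1],.053]])))
cv2.imwrite("pics/c9.png",cv2.resize(f["pixels"][260:360,270:370,::-1],None,fx=6,fy=6,interpolation=cv2.INTER_CUBIC))
E
```

```text
15.075 [ 0.49288711 -0.22046342  0.02761811] [-3.14154008e+00  8.62464738e-05 -1.30566560e-01] [ 0.16244645  0.44707106 -0.16651645] 0.01960629554999202
[[321.05240055 323.07848161]]
```

View pics/c9.png

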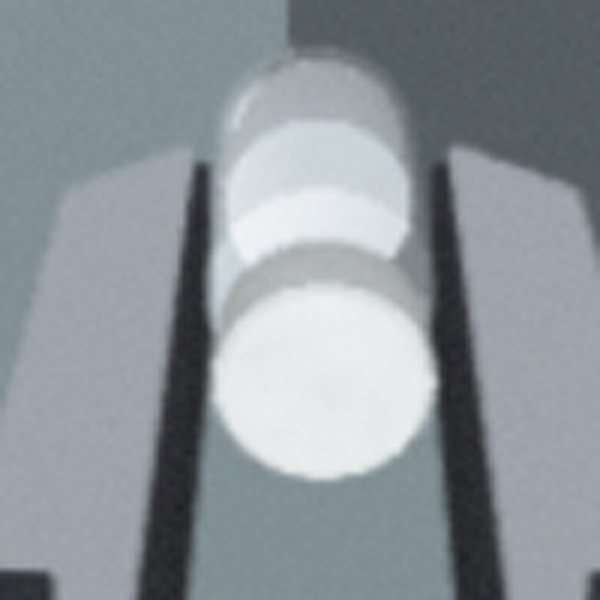

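Request:
carry_out(targets=[[0,0,-0.5,0,0,0,1.5],[0,0,-1.5,0,0,0,1.5],[0,0,-2.5,0,0,0,1.5],[0,0,-2.5,0,0,0,1.5],[0,0,-2.2,0,0,0,1.5],[0.2,-1,-1.5,0,0,0,1.5],[0.5,-2,0,0,0,0,1.5],[0.9,-4,0,0,0,0,1.5],[1,-4.5,0,0,0,0,1.5],[1,-4.5,0,0,0,0,1.5],[0.9,-4,0,0,0,0,1.5],[0.6,-3,0,0,0,0,1.5]])

```text
time: 16.58
eef_pos: [0.5736, 0.0035, 0.135]
ee_rot: [-3.141, 0.0, -0.129]
wrist_force: [0.0, 0.3, 0.1]
width: 0.0193
```

Request:
carry_out(targets=[[0.5,-2.5,0,0,0,0,1.5],[0.41,-1.5,0,0,0,0,1.5],[0.1,-0.67,0,0,0,0,1.5],[0,0,0,0,0,0,1.5],[0,0,0,0,0,0,1.5],[0,0,0,0,0,0,1.5]])

```text
time: 17.32
eef_pos: [0.5894, 0.0451, 0.1347]
ee_rot: [3.141, 0.0, -0.132]
wrist_force: [-1.0, 0.5, 0.4]
width: 0.0191
```

```bash
cat > look.py <<'E'
import sys
from cell import read_state, viewer
from h import *
import cv2
n=sys.argv[1]; cr=[int(a) for a in sys.argv[2:6]] if len(sys.argv)>5 else None
f=viewer.grab_frame("wrist"); cv2.imwrite(f"pics/{n}.png",f["pixels"][:,:,::-1]); pickle.dump(f,open(n+".pkl","wb"))
s=read_state(); print(s["time"],s["eef_pos"],s["ee_rot"],s["wrist_force"],s["width"])
p=[.5954,.0905,-.1295]
print("socket",projw(f,ch(p,[[0,-.045,.034],[0,-.045,.014]])))
x=np.array(s["eef_pos"]);print("axis",projw(f,x+np.array([[0,0,-.0276],[0,0,.0254]])))
if cr:
    x0,y0,x1,y1=cr;k=min(800/(x1-x0),600/(y1-y0))
    cv2.imwrite(f"pics/{n}c.png",cv2.resize(f["pixels"][y0:y1,x0:x1,::-1],None,fx=k,fy=k,interpolation=cv2.INTER_CUBIC)); print("scale",k)
E
python3 look.py w10 200 180 440 360
```

```text
17.375 [0.58941078 0.0452319  0.13464858] [ 3.14146436e+00  8.80430774e-05 -1.31566383e-01] [-0.47756946 -0.53369752  0.43801811] 0.019553965367667566
socket [[321.96277146 244.43173745]
 [322.01831122 237.58743745]]
axis [[321.53096459 280.41176676]
 [321.15850998 323.01087221]]
scale 3.3333333333333335
```

View pics/w10c.png

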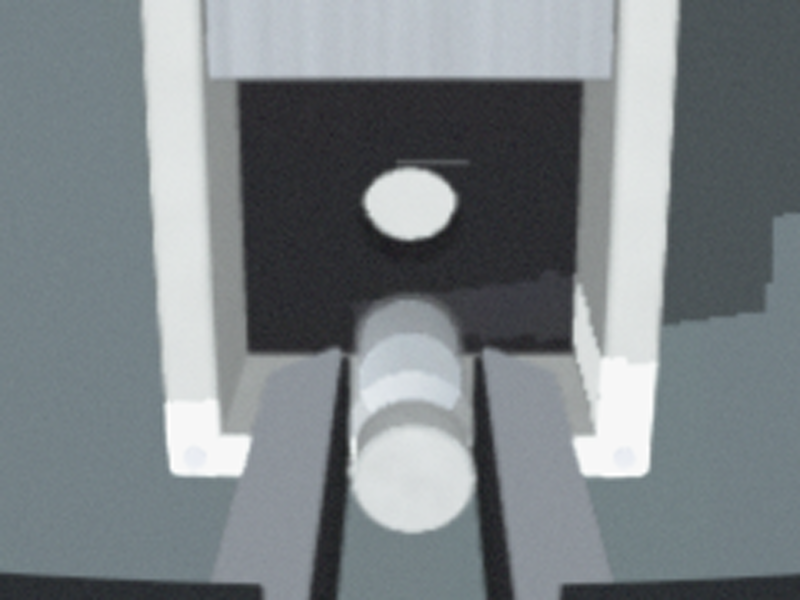

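```bash
cat > ov.py <<'E'
import sys
from h import *
import cv2
n=sys.argv[1];x0,y0,x1,y1=[int(a) for a in sys.argv[2:6]];tcp=np.array([float(a) for a in sys.argv[6:9]])
f=load(n);k=min(800/(x1-x0),600/(y1-y0));p=[.5954,.0905,-.1295]
c=cv2.resize(f["pixels"][y0:y1,x0:x1,::-1],None,fx=k,fy=k,interpolation=cv2.INTER_CUBIC)
th=np.linspace(0,2*np.pi,60)
for z,col in ((.034,(0,255,0)),(.014,(0,0,255))):
    q=projw(f,ch(p,np.c_[.01175*np.cos(th),-.045+.01175*np.sin(th),0*th+z]));cv2.polylines(c,[np.int32((q-[x0,y0]+.5)*k-.5)],True,col,1)
for dz,r in ((-.0276,.0098),(.0254,.0088)):
    q=projw(f,tcp+np.c_[r*np.cos(th),r*np.sin(th),0*th+dz]);cv2.polylines(c,[np.int32((q-[x0,y0]+.5)*k-.5)],True,(255,0,255),1)
cv2.imwrite(f"pics/{n}o.png",c)
E
python3 ov.py w10 270 220 380 340 .58941 .04523 .13465
```

```text
(no output)
```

View pics/w10o.png

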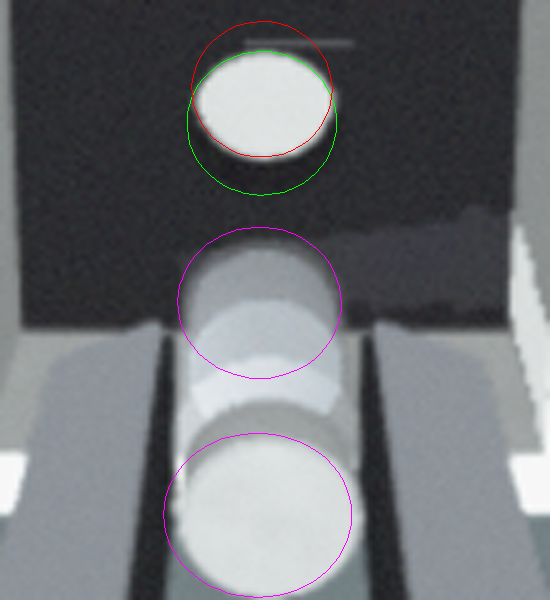

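Request:
carry_out(targets=[[0,-0.07,1,0,0,0,1.5],[0,0,1.5,0,0,0,1.5],[0,0,1.5,0,0,0,1.5],[0,0,1.5,0,0,0,1.5],[0,0,0.7,0,0,0,1.5],[0,0,0.4,0,0,0,1.5],[0,0,0.2,0,0,0,1.5],[0,0,0,0,0,0,1.5]])

```text
time: 18.38
eef_pos: [0.59, 0.0466, 0.067]
ee_rot: [-3.142, -0.001, -0.131]
wrist_force: [0.6, 0.4, -0.5]
width: 0.0192
```

```bash
python3 look.py w11 270 240 380 340; python3 - <<'E'
from cell import read_state
x=read_state()["eef_pos"]
import subprocess;subprocess.run(["python3","ov.py","w11","270","240","380","340"]+[str(a) for a in x])
E
```

```text
18.425 [0.59004168 0.04659111 0.06713874] [-3.14148309e+00 -9.91383009e-04 -1.30583581e-01] [-0.1822777  -0.06223364 -0.00235335] 0.01944882125841579
socket [[321.03999764 278.37121069]
 [321.15212438 267.16235577]]
axis [[321.59849233 280.62259375]
 [321.34542523 323.28144053]]
scale 6.0
```

View pics/w11o.png

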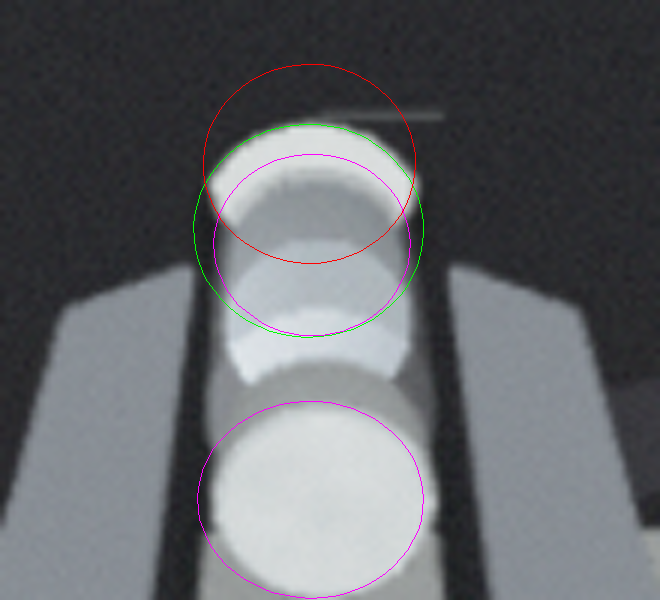

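View pics/w11c.png

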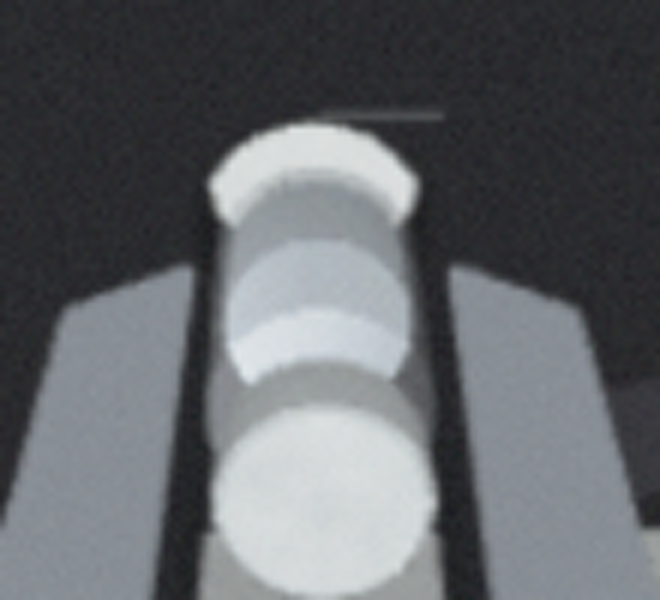

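Request:
carry_out(targets=[[-0.03,0.07,0.1,0,0,0,1.5],[0,0,0.3,0,0,0,1.5],[0,0,0.3,0,0,0,1.5],[0,0,0.3,0,0,0,1.5],[0,0,0,0,0,0,1.5]])

```text
time: 19.05
eef_pos: [0.5888, 0.046, 0.0561]
ee_rot: [3.142, 0.001, -0.131]
wrist_force: [-0.2, -0.1, 0.9]
width: 0.0191
```

Request:
carry_out(targets=[[0,0,0.4,0,0,0,1.5],[0,0,0.4,0,0,0,1.5],[0,0,0.3,0,0,0,1.5],[0,0,0.1,0,0,0,1.5],[0,0,0,0,0,0,1.5]])

```text
time: 19.68
eef_pos: [0.5892, 0.046, 0.0445]
ee_rot: [3.142, 0.0, -0.131]
wrist_force: [0.2, -0.2, -0.1]
width: 0.0192
```

```bash
python3 look.py w12 270 240 380 340
```

```text
19.725 [0.58927709 0.04595952 0.04468866] [-3.14158255e+00 -7.68016212e-05 -1.30549954e-01] [-0.07655249  0.12850487 -0.27361771] 0.019174433945944487
socket [[322.13321358 292.13704597]
 [322.19349871 278.74694239]]
axis [[321.65040628 280.60590427]
 [321.31022432 323.26792801]]
scale 6.0
```

View pics/w12c.png

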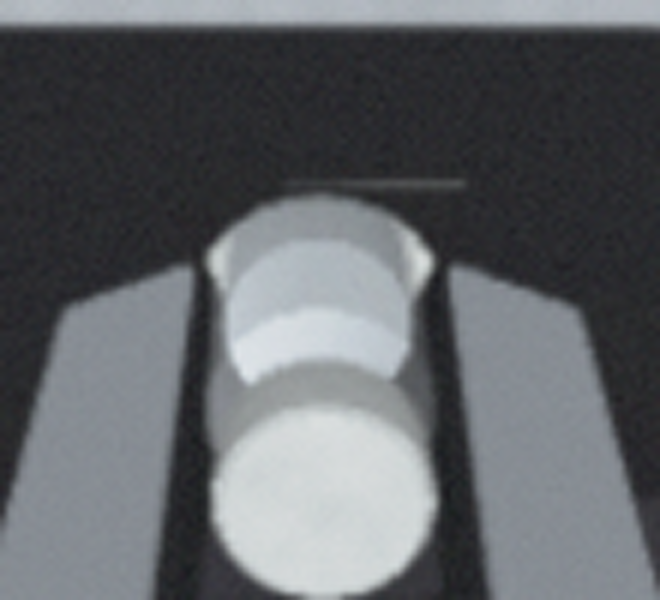

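Request:
carry_out(targets=[[0,0,0.1,0,0,0,1.5],[0,0,0.1,0,0,0,1.5],[0,0,0.05,0,0,0,1.5],[0,0,0,0,0,0,1.5]])

```text
time: 20.23
eef_pos: [0.5892, 0.046, 0.0421]
ee_rot: [3.142, 0.0, -0.131]
wrist_force: [0.3, 0.1, 0.2]
width: 0.0193
```

Request:
carry_out(targets=[[0,0,0.05,0,0,0,1.5],[0,0,0.03,0,0,0,1.5],[0,0,0,0,0,0,1.5]])

```text
time: 20.6
eef_pos: [0.5893, 0.046, 0.0416]
ee_rot: [-3.142, -0.0, -0.131]
wrist_force: [-0.6, 0.2, 1.9]
width: 0.0191
```

Request:
carry_out(targets=[[0,0,0,0,0,0,2.2],[0,0,0,0,0,0,2.6],[0,0,0,0,0,0,3.2],[0,0,0,0,0,0,3.2],[0,0,-0.5,0,0,0,3.2],[0,0,-1.5,0,0,0,3.2],[0,0,-2,0,0,0,3.2],[0,0,-2.5,0,0,0,3.2],[0,0,-2.5,0,0,0,3.2],[0,0,-1,0,0,0,3.2],[0,0,0,0,0,0,0],[0,0,0,0,0,0,0]])

```text
time: 22.1
eef_pos: [0.5884, 0.046, 0.1403]
ee_rot: [3.141, 0.002, -0.131]
wrist_force: [0.6, 0.2, -0.1]
width: 0.0155
```

```bash
python3 look.py w13 240 160 400 280
```

```text
22.15 [0.58824263 0.04600653 0.14002495] [ 3.14142212e+00  2.46241477e-03 -1.30542966e-01] [0.13884067 0.084534   0.65379063] 0.011451780067925606
socket [[323.57789068 243.25028731]
 [323.57637059 236.60020078]]
axis [[321.3300989  280.36449501]
 [320.69986933 322.87428867]]
scale 5.0
```

View pics/w13c.png

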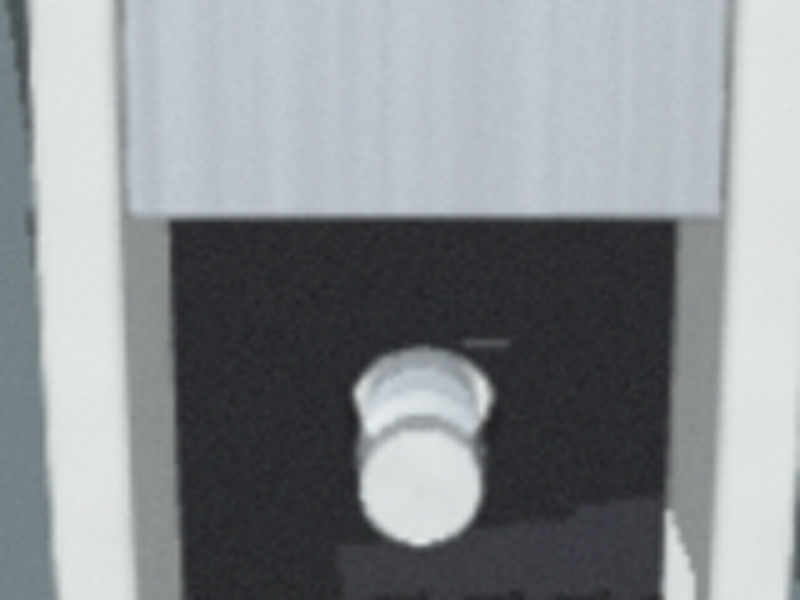

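Request:
carry_out(targets=[[0,-1,0,0,0,0,0],[0.13,-2.5,0,0,0,0,0],[0,-2.5,0,0,0,0,0],[0,-1.6,1,0,0,0,0],[0,-0.7,1.5,0,0,0,0],[0,0,1.5,0,0,0,0],[0,0,0.9,0,0,0,0],[0,0,0.4,0,0,0,0],[0,0,0.2,0,0,0,0],[0,0,0.1,0,0,0,0],[0,0,0,0,0,0,0]])

```text
time: 23.52
eef_pos: [0.6017, 0.128, 0.0858]
ee_rot: [-3.141, -0.001, -0.131]
wrist_force: [-0.4, 0.7, -0.4]
width: 0.0003
```

Request:
carry_out(targets=[[0,0,0.2,0,0,0,0],[0,0,0.2,0,0,0,0],[0,0,0.1,0,0,0,0],[0,0,0.1,0,0,0,0],[0,0,0.1,0,0,0,0],[0,0,0,0,0,0,0]])

```text
time: 24.28
eef_pos: [0.6013, 0.1281, 0.0785]
ee_rot: [3.142, 0.0, -0.131]
wrist_force: [-1.2, -0.1, 1.0]
width: 0.0008
```

Request:
carry_out(targets=[[0,0,0.05,0,0,0,0],[0,0,0.05,0,0,0,0],[0,0,0,0,0,0,0]])

```text
time: 24.65
eef_pos: [0.6014, 0.1281, 0.0777]
ee_rot: [-3.142, -0.0, -0.131]
wrist_force: [-1.2, 0.2, 2.5]
width: 0.0003
```

Request:
carry_out(targets=[[-0.03,0,0.06,0,0,0,0],[-0.03,0,0.06,0,0,0,0],[-0.03,0,0.06,0,0,0,0],[0,0,0,0,0,0,0],[0,0,0,0,0,0,0]])

```text
time: 25.28
eef_pos: [0.6014, 0.1281, 0.0765]
ee_rot: [-3.141, -0.002, -0.131]
wrist_force: [-0.2, -0.5, 5.7]
width: 0.0003
```

Request:
carry_out(targets=[[-0.03,0,0.05,0,0,0,0],[-0.03,0,0.05,0,0,0,0],[-0.02,0,0.04,0,0,0,0],[0,0,0,0,0,0,0],[0,0,0,0,0,0,0]])

```text
time: 25.9
eef_pos: [0.6014, 0.1281, 0.0758]
ee_rot: [-3.141, -0.004, -0.131]
wrist_force: [-0.4, -0.6, 9.0]
width: 0.0003
```

Request:
carry_out(targets=[[0,0.2,0,0,0,0,0],[0,0.4,0,0,0,0,0],[0,0.4,0,0,0,0,0],[0,0.4,0,0,0,0,0],[0,0.4,0,0,0,0,0],[0,0.4,0,0,0,0,0]])

```text
time: 26.65
eef_pos: [0.5987, 0.1083, 0.0759]
ee_rot: [-3.138, -0.004, -0.131]
wrist_force: [1.2, 4.1, 7.3]
width: 0.0006
```

```bash
python3 look.py w14
```

```text
26.7 [0.59861796 0.10777692 0.07593289] [-3.13808059 -0.00402977 -0.13092925] [0.87372769 2.86224868 6.90425902] 0.00020304467647596752
socket [[320.15486841 355.66977401]
 [320.20950763 341.10782335]]
axis [[321.2596506  281.53625971]
 [321.30256566 323.95432963]]
```

View pics/w14.png

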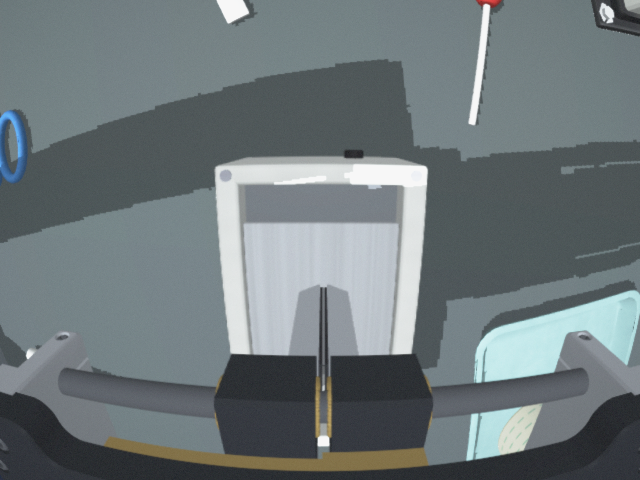

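Request:
carry_out(targets=[[0,0.4,0.03,0,0,0,0],[0,0.4,0.03,0,0,0,0],[0,0.4,0,0,0,0,0],[0,0.4,0,0,0,0,0],[0,0.4,0,0,0,0,0],[0,0.4,0,0,0,0,0]])

```text
time: 27.45
eef_pos: [0.5955, 0.0845, 0.0755]
ee_rot: [-3.138, -0.004, -0.131]
wrist_force: [-0.5, 3.9, 8.0]
width: 0.0006
```

Request:
carry_out(targets=[[0,0.4,0,0,0,0,0],[0,0.4,0,0,0,0,0],[0,0.4,0,0,0,0,0],[0,0.4,0,0,0,0,0],[0,0.3,0,0,0,0,0]])

```text
time: 28.08
eef_pos: [0.593, 0.0655, 0.0755]
ee_rot: [-3.138, -0.004, -0.131]
wrist_force: [-0.7, 4.6, 8.7]
width: 0.0003
```

```bash
python3 look.py w15;python3 - <<'E'
from h import *
f=load("w15");p=[.5954,.0905,-.1295]
y=np.array([0,4,8,12,16,20])/1e3
for yy,a in zip(y,projw(f,ch(p,np.c_[0*y-.02,y,0*y+.077]))): print(yy,a)
E
```

```text
28.125 [0.59297637 0.06511734 0.07545344] [-3.13831362 -0.00382492 -0.13094833] [0.10565293 4.28471163 8.31505077] 0.0005209888498928432
socket [[320.06350714 300.92524328]
 [320.14648767 288.87102995]]
axis [[321.32194514 281.27310521]
 [321.34987925 323.67244904]]
0.0 [279.86121076 256.16179322]
0.004 [279.57776308 248.58872849]
0.008 [279.30301867 240.92026168]
0.012 [279.03759891 233.16121805]
0.016 [278.78211709 225.3168515 ]
0.02 [278.53717419 217.39283434]
```

View pics/w15.png

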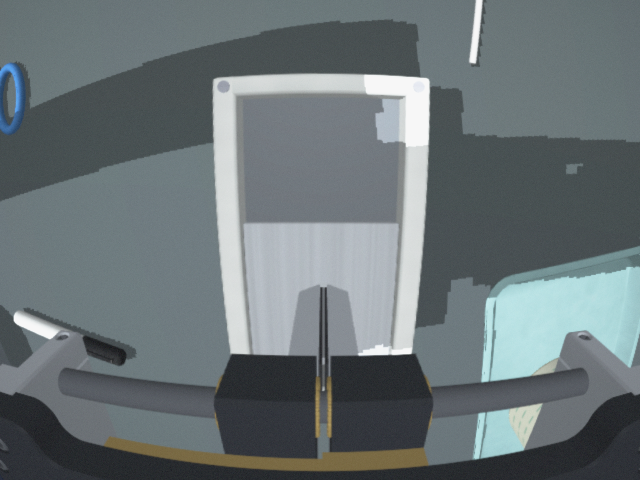

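Request:
carry_out(targets=[[0,0.3,0,0,0,0,0],[0,0.3,0,0,0,0,0],[0,0.3,0,0,0,0,0],[0,0.2,0,0,0,0,0],[0,0.2,0,0,0,0,0],[0,0.15,0,0,0,0,0],[0,0.1,0,0,0,0,0],[0,0,0,0,0,0,0]])

```text
time: 29.12
eef_pos: [0.5912, 0.0511, 0.0755]
ee_rot: [-3.136, -0.004, -0.131]
wrist_force: [-0.2, 6.3, 7.8]
width: 0.0005
```

```bash
python3 look.py w16;python3 - <<'E'
from h import *
f=load("w16");p=[.5954,.0905,-.1295]
y=np.array([0,2,4,6,8])/1e3
for yy,a in zip(y,projw(f,ch(p,np.c_[0*y-.02,y,0*y+.077]))): print(yy,a)
E
```

```text
29.175 [0.59116756 0.05111013 0.07547734] [-3.1364276  -0.00409734 -0.1308808 ] [0.05570157 6.88319491 9.63054798] 0.000500359005898577
socket [[319.89248306 280.48661259]
 [319.98564691 269.68616358]]
axis [[321.26608443 280.76112683]
 [321.30620629 322.89561584]]
0.0 [278.80487512 228.23205775]
0.002 [278.67917192 224.29478668]
0.004 [278.5561323  220.33793488]
0.006 [278.43582935 216.36225779]
0.008 [278.31833494 212.36853524]
```

View pics/w16.png

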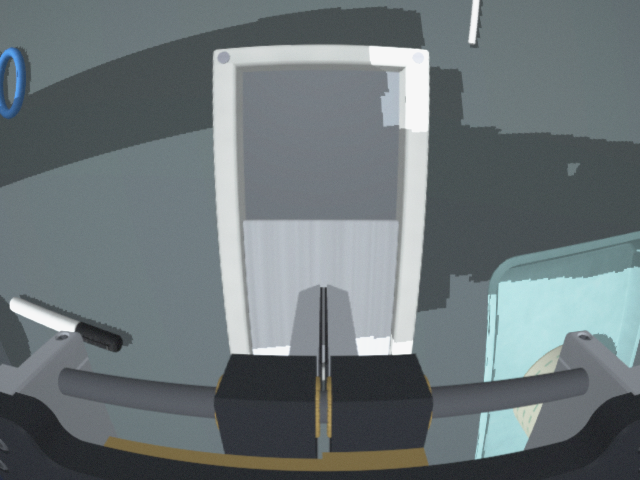

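Request:
carry_out(targets=[[0,0.15,0,0,0,0,0],[0,0.15,0,0,0,0,0],[0,0.1,0,0,0,0,0],[0,0,0,0,0,0,0]])

```text
time: 29.68
eef_pos: [0.5908, 0.0471, 0.0755]
ee_rot: [-3.136, -0.005, -0.131]
wrist_force: [0.9, 6.2, 8.1]
width: 0.0005
```

```bash
python3 look.py w17 200 180 440 360;python3 - <<'E'
from h import *
f=load("w17");p=[.5954,.0905,-.1295]
y=np.array([0,2,4,6,8])/1e3
for yy,a in zip(y,projw(f,ch(p,np.c_[0*y-.02,y,0*y+.077]))): print(yy,a)
E
```

```text
29.725 [0.59078602 0.04713891 0.07549269] [-3.13643583 -0.00440327 -0.13083633] [0.33887518 6.30114346 8.27041345] 0.000503808868935978
socket [[319.60160825 274.62831608]
 [319.7076079  264.19828186]]
axis [[321.21772735 280.72656256]
 [321.28338167 322.85353894]]
scale 3.3333333333333335
0.0 [278.25337085 220.32401756]
0.002 [278.13239968 216.34900262]
0.004 [278.0142558  212.35594972]
0.006 [277.8990101  208.34566193]
0.008 [277.78673195 204.31896521]
```

View pics/w17c.png

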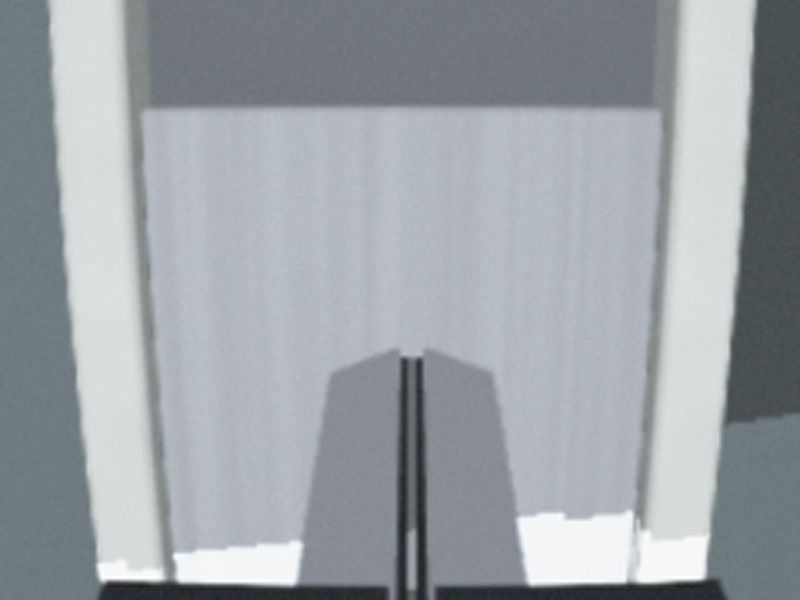

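Request:
carry_out(targets=[[0,0,-0.2,0,0,0,0],[0,0,-1,0,0,0,0],[0,0,-2,0,0,0,0],[0,0,-2.5,0,0,0,0],[0,0,-2.5,0,0,0,0],[-2,3,-1,0,0,0,0],[-3,5,0,0,0,0,0],[-3,5,0,0,0,0,0],[-3,5,0,0,0,0,0],[-2,3,0,0,0,0,0],[0,0,0,0,0,0,0],[0,0,0,0,0,0,0]])

```text
time: 31.22
eef_pos: [0.4326, -0.1465, 0.1655]
ee_rot: [-3.141, -0.0, -0.131]
wrist_force: [-0.8, -0.6, 0.2]
width: 0.0003
```

```bash
python3 - <<'E'
from cell import read_state, viewer
from h import *
import cv2
t=viewer.grab_frame("top"); pickle.dump(t,open("top2.pkl","wb"))
s=viewer.grab_frame("scene")
cv2.imwrite("pics/top2.png",t["pixels"][:,:,::-1]); cv2.imwrite("pics/scene2.png",s["pixels"][:,:,::-1])
cv2.imwrite("pics/c20.png",cv2.resize(t["pixels"][205:300,205:335,::-1],None,fx=6,fy=6,interpolation=cv2.INTER_CUBIC))
st=read_state();print(st["time"],st["eef_pos"],st["wrist_force"])
p=[.5954,.0905,-.1295]
y=np.array([0,2,4,6,8])/1e3
for F,o in((t,(205,205)),):
  print((proj(F,ch(p,np.c_[0*y,y,0*y+.078]))-o+.5)*6-.5)
E
```

```text
31.325 [ 0.43296071 -0.14603337  0.1654714 ] [-0.14685249  0.06028197 -0.34517771]
[[397.63397683 280.57839634]
 [391.38252391 279.94382705]
 [385.13118618 279.30926946]
 [378.87996364 278.67472356]
 [372.62885626 278.04018935]]
```

View pics/c20.png

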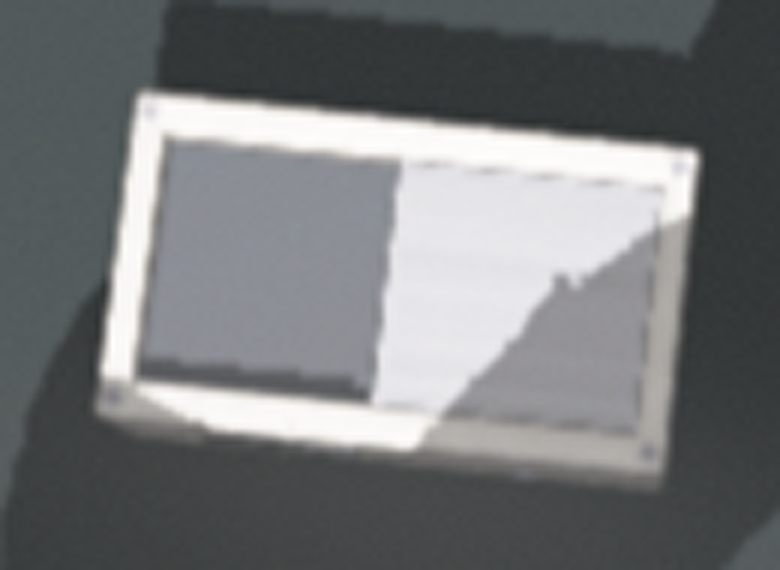

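View pics/top2.png

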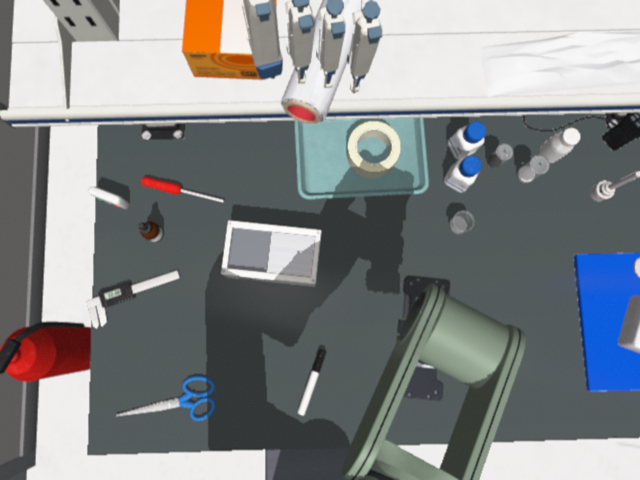

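View pics/scene2.png

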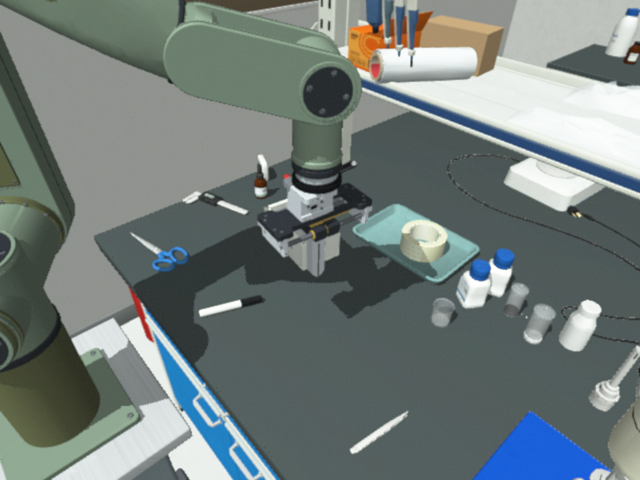

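```bash
python3 -c "
from cell import manip; print(manip.sign_off())"
```

```text
the job is handed in; nothing more can be done
None
```

The job is done and handed in at about 31 s of the 72 s allowed. I slid the hatch fully open, stood the vial in the socket and let go of it. I then slid the hatch shut again and moved the arm clear.

- **Hatch:** I pressed with about 7 to 9.6 N while sliding, and the highest total force I read was about 12 N. I read force only between moves, so short peaks in between were not seen. At each end the fingertips slipped past the stop at a steady side force of about 6 N. In the last top view the hatch edge sits within about 0.5 mm of the shut position.
- **Vial:** it touched the socket floor at about 2 N before release. A picture taken before closing shows it upright and centred in the socket. It is covered now, so I could not check it again after closing.
- **Beaker and dropper bottle:** both look unmoved in the final top view.
- **Camera disagreement:** the cameras and the arm's own position differed by about 1 to 3 mm. I lined up the grasp and the insertion by comparing fingers, vial and socket in the wrist picture instead.

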